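Pin the spacer pack of the sample stage

TASK

Complete the spacer pack on the black stage riser: lay the orange spacer block that has the hole squarely on top of the aluminium spacer, edges and holes in line with the riser below. Then take the long locating pin with the orange head out of its rack and lower its shank down through the holes of all three parts until its head sits flat on the orange spacer, and let go.

Things in the scene. Friction and masses are not known exactly. Their poses are not given: they have to be found in the camera images.
- riser: Black stage riser bolted to the bench on a thin dark steel foot: a block 70 (x) x 50 (y) x 30 mm high with a 28 mm round vertical hole straight through its centre. It does not move. Origin: centre of its underside, on the hole's axis, at bench height; z up.
- spacer_mid: Bare aluminium spacer plate, 70 (x) x 50 (y) x 10 mm thick, with a 28 mm through-hole at its centre, 80 g. It already lies loose on top of the riser, in line with it to within about 6 mm and 7 degrees: good enough as it is. Origin: centre of its underside, on the hole's axis; z up.
- spacer_top: Orange block, 70 (x) x 50 (y) x 26 mm high, 28 mm through-hole at its centre, about 150 g, lying flat on the bench among two blocks of the same size that are not wanted: an orange one without a hole and a black one with two small holes (which lies where varies). Grip it across its 50 mm width. Origin: centre of its underside, on the hole axis; z up.
- pin: Pin standing tip down in one of two holes of a grey rack: shank 12 mm diameter, 56 mm long; orange head 42 mm diameter, 34 mm high, gripped by its sides; about 90 g. The head rests on the rack top, 60 mm above the bench. Origin: lower tip; z up along the pin (head from 56 to 90 mm). The blue-headed pin 90 mm away in the rack is too short, not wanted.
Things that resemble listed ones, but are neither listed nor needed, are in the scene too. Leave any white or yellow look-alike of the pin alone.

How it is judged:
On the way, in this order (a step that is already met when the one before it is completed fails the run):
1. the orange spacer lies flat on the aluminium spacer, in line with the riser, and is let go (horizontal distance between spacer_top and riser below 0.012 m and z of spacer_top in the frame of riser between 0.036 and 0.045 m and angle between spacer_top's own z axis and vertical below 0.1 rad and angle between the x axis of spacer_top and the x axis of riser, either way round below 0.26 rad and horizontal distance between spacer_mid and riser below 0.016 m and z of spacer_mid in the frame of riser between 0.027 and 0.034 m and contact force between spacer_top and the fingers below 0.1 N), for 0.2 s.
2. the long pin stands through all three parts with its head down on the orange spacer (horizontal distance between spacer_top and riser below 0.012 m and z of spacer_top in the frame of riser between 0.036 and 0.045 m and angle between spacer_top's own z axis and vertical below 0.1 rad and angle between the x axis of spacer_top and the x axis of riser, either way round below 0.26 rad and horizontal distance between spacer_mid and riser below 0.016 m and z of spacer_mid in the frame of riser between 0.027 and 0.034 m and horizontal distance between pin and riser below 0.013 m and z of pin in the frame of riser below 0.015 m and angle between pin's own z axis and vertical below 0.12 rad), for 0.2 s.
At the end, for the whole second after the job is handed in: Aluminium spacer on the riser (hole axes within 16 mm), orange spacer flat on it (within 12 mm and 15 degrees of the riser, either way round), orange pin upright (7 degrees) through all, within 13 mm of the riser axis, tip below 15 mm (10 when seated); all released, at rest (all of step 2 and contact force between each of pin, spacer_top and the fingers below 0.1 N and linear speed of each of spacer_mid, spacer_top, pin below 0.02 m/s); the robot touches nothing.
It also fails if it takes over 54 s, if anything falls off the work surface, if the arm or the gripper's body presses on something with over 40 N, if the wrist force passes 120 N, or if a joint passes its speed limit or range.

ROBOT

A 7-joint arm with a two-finger parallel gripper is mounted at the origin on the work surface. World frame = base frame: x ahead of the robot, y to its left, z up, the work surface at z = 0. Lengths are in m, angles in rad, forces in N, time in s.
With the tool pointing down it reaches from about 0.35 to 0.9 m from the base axis. Payload 19.9 kg.
Tool frame: the origin (TCP) lies midway between the tips of the shut fingers; the grasp point (between the pads) lies env.grasp_offset behind it (env.grasp_offset is the distance from the TCP to the grasp point, in m); z points along the fingers, y is the line along which they close (so a half turn about z gives the same grasp; the last joint's range is limited). The gripper opens to 85 mm and grips with 20 to 120 N. Pads are 22 mm wide; open, the fingers measure 114 mm over their backs; the gripper's body (76 mm by 85 mm) begins 54 mm behind the grasp point. The pads swing forward as they close: fully open they stand 13 mm farther back than shut.
Start: joints at [1.091, 0.417, -0.01, 1.614, 0.005, 1.111, -0.053], TCP at [0.265, -0.566, 0.198] pointing down, gripper open.
Joint ranges: [-2.81, 2.81], [-0.39, 2.02], [-1.27, 1.25], [0.06, 2.57], [-1.19, 4.33], [0.19, 2], [-2.82, 2.82]. Speed limits (rad/s): [1.89, 1.89, 2.39, 2.39, 3.01, 3.01, 3.01].

INTERFACE

Orientations are given as a rotation vector (axis times angle).
In Python, from plant import env, viewer, finder gives the robot as it stands.
- The arm moves only by the shell command python3 -m handwheel 'ROWS' [FORCE]. ROWS is JSON, a list of rows, each a list of 3 entries, a list of its own where there are three numbers: the closure in counts, from 0 (fully open) to 255 (shut), then the shift along the tool's x, y, z in cm, then the turn, a rotation vector about the tool's x, y, z in degrees. A call has exactly 10 rows; each row shifts and turns the commanded pose from where the row before left it, along the tool's axes as they then stand; what a row does not reach is not made up. A row lasts 1/10 s, in which the tool goes at most 50 mm and 8.59 degrees, less where a joint would pass 70% of its speed; a pose out of reach is approached as far as the arm can. A call with a gripper value outside its range is refused whole. The fingers move at their own pace and stop on an object; FORCE is the grip in N (left out, the last holds). Time passes only in rows, so rows that do not move let the fingers close, or fill a call up. It gives the time, the measured TCP pose, the force, the opening and the grip force at its end, in the units of the state.
- env.get_state(): the state, without advancing time (a new reading comes with each control period).
- viewer.grab_frame(name): name is "scene" or "side" or "wrist"; returns a dict with "image" (420x560x3 uint8, red, green, blue), "z_map" (420x560 float32, m along the optical axis (not along the pixel's ray), 0 where there is no reading), "K" (3x3 intrinsics, pixels), "camera_from_world" (4x4, takes a point from world to camera coordinates); the wrist camera has in their place "T_tool_cam" (4x4, takes a point from camera to tool coordinates, whose origin is the TCP and whose axes are the flange's). Camera axes: x right, y up, looking along -z (the intrinsics and any distortion apply to the point x, -y, -z); pixel columns grow to the right and rows downward; lengths in m; the calibration is good to about 2 mm. A picture is of the moment at which its call begins: read the wrist's pose just before it.
- env.close_job(): hands the job in; it is judged then, once.
Trained networks look in a picture, given as the dict that the camera call returned (one of the last four; its "shot" number tells which), for a name from the list of things; names that differ only in an ending like _2 or _b are one class to them, and where a whole thing is asked for, a point or a joint stands for the part that bears it (a point fixed in the world has none). Each returns a list of dicts, best first, with "p" (0 to 1); they miss things now and then, are a little off and sometimes report something else, mostly with a low value. They report only what shows in the picture. A call takes as long as a camera call. They do not tell look-alikes from the thing itself.
- finder.spot_in(target, picture): "at" ([column, row] in pixels, amid what is visible of it).
The state is a dict: "time": time; "joint_pos": joint angles; "qvel": joint speeds; "effort": joint torques, N m; "tcp_pos": TCP position; "orientation": TCP orientation; "contact_force": force on the tool from outside, world axes, zero at the start; "torque": the same for the moment, N m; "gripper_width": opening from 0.0 (shut) to 1.0 (fully open); "grasp_force": force on a finger pad.
Only numpy, scipy, OpenCV 4.12 (cv2) and the standard library are available. Lean on these libraries where they do the work, as an engineer would, in place of code of your own. Each camera call takes 0.05 s, during which the arm holds its last target. There are 200 camera calls.

## Working session

There is one attempt and no reset: what is moved stays moved. The work goes in short steps, Python scripts to look and compute and a shell command to move; the robot and the scene stay as the last step left them, time stands still between calls to the robot, and variables do not carry over. Pictures are saved under pics/ and viewed, at most 10 in all, crops included, and the job is handed in when it is done.

```bash
mkdir -p pics; ls; cat > h.py <<'E'
import numpy as np, cv2
from scipy.spatial.transform import Rotation as R
from plant import env, viewer, finder
def grab(n):
    s=env.get_state(); f=viewer.grab_frame(n)
    if n=="wrist":
        T=np.eye(4);T[:3,:3]=R.from_rotvec(s["orientation"]).as_matrix();T[:3,3]=s["tcp_pos"]
        f["W"]=T@f["T_tool_cam"]
    else: f["W"]=np.linalg.inv(f["camera_from_world"])
    return f
def cloud(f):
    z=f["z_map"];h,w=z.shape;u,v=np.meshgrid(np.arange(w),np.arange(h));K=f["K"]
    p=np.stack([(u-K[0,2])/K[0,0]*z,-(v-K[1,2])/K[1,1]*z,-z],-1)
    P=p@f["W"][:3,:3].T+f["W"][:3,3]; P[z<=0]=np.nan; return P
E
python3 - <<'E'
from h import *
print(env.get_state(), env.grasp_offset)
for n in ("scene","side"):
    f=grab(n); cv2.imwrite(f"pics/{n}0.png",cv2.resize(f["image"][...,::-1],(800,600)))
    np.savez(f"{n}0.npz",**{k:f[k] for k in("image","z_map","K","W")})
    P=cloud(f); print(n,f["W"].round(3).tolist(),[k for k in f])
    for t in("riser","spacer_mid","spacer_top","pin"):
        for d in finder.spot_in(t,f)[:5]:
            c,r=map(int,d["at"]); print(t,d["at"],round(d["p"],2),P[r,c].round(3))
E
```

```text
pics
{'time': 0.0, 'joint_pos': array([ 1.09152617,  0.41796229, -0.0102872 ,  1.61418901,  0.00470411,
        1.11069135, -0.05304373]), 'qvel': array([-1.57460399e-03,  7.24348942e-04, -9.90083463e-04,  8.46400627e-04,
       -6.41226528e-04,  7.25673583e-04, -2.26949850e-05]), 'effort': array([ 3.29308998e-03, -8.64423537e+01,  6.80562314e-01, -4.34889221e+01,
        1.91547774e-02,  7.38966046e-03, -4.22931782e-05]), 'tcp_pos': array([ 0.26476124, -0.56571609,  0.19726143]), 'orientation': array([-3.06550791e+00, -6.81842007e-01,  5.72744349e-04]), 'contact_force': array([-0.4708956 ,  0.07872191,  0.87742683]), 'torque': array([-0.0022199 ,  0.01867939, -0.03086567]), 'grasp_force': 0.0, 'gripper_width': 1.0002965199169382} 0.0187
scene [[-0.053, -0.681, 0.73, 1.289], [0.998, -0.02, 0.053, 0.067], [-0.021, 0.732, 0.681, 0.784], [0.0, 0.0, 0.0, 1.0]] ['image', 'z_map', 'K', 'camera_from_world', 'shot', 'W']
riser [288.2, 235.5] 0.7 [0.586 0.032 0.033]
spacer_mid [291.7, 225.7] 0.93 [0.56  0.039 0.041]
spacer_top [181.0, 244.6] 0.6 [ 0.596 -0.232  0.002]
pin [396.3, 230.8] 0.81 [0.617 0.275 0.091]
pin [383.5, 201.2] 0.74 [0.525 0.257 0.095]
pin [381.6, 178.2] 0.69 [0.435 0.263 0.092]
side [[-0.928, 0.285, -0.239, 0.288], [-0.372, -0.721, 0.584, 0.601], [-0.006, 0.631, 0.776, 0.84], [0.0, 0.0, 0.0, 1.0]] ['image', 'z_map', 'K', 'camera_from_world', 'shot', 'W']
riser [261.1, 231.7] 0.87 [0.538 0.061 0.031]
spacer_mid [266.3, 224.5] 0.65 [0.534 0.044 0.036]
spacer_mid [232.8, 307.8] 0.44 [0.503 0.268 0.092]
spacer_top [280.7, 138.5] 0.64 [ 0.613 -0.241  0.005]
pin [230.2, 307.4] 0.78 [0.505 0.27  0.094]
pin [180.4, 298.3] 0.64 [0.594 0.285 0.091]
pin [279.5, 139.4] 0.59 [ 0.615 -0.237  0.004]
pin [277.8, 333.0] 0.58 [0.415 0.282 0.089]
pin [203.0, 271.8] 0.56 [0.582 0.221 0.09 ]
```

View pics/scene0.png

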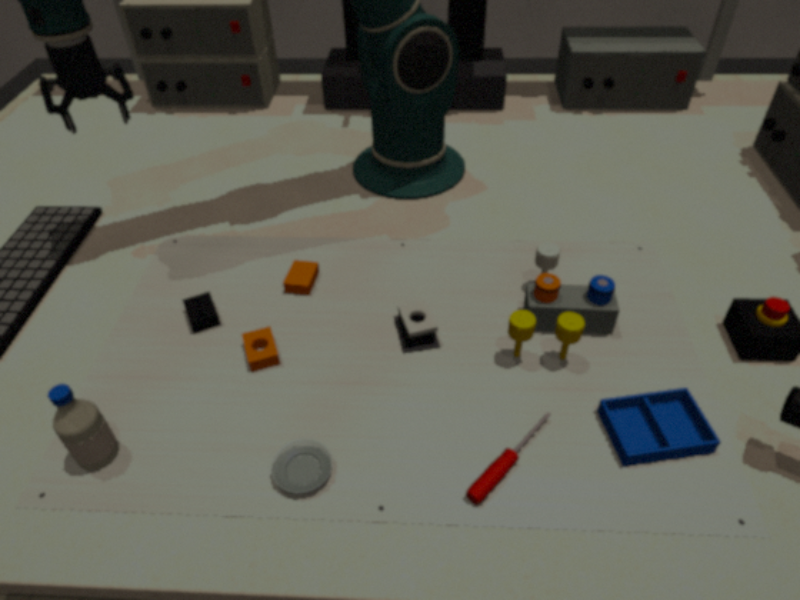

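View pics/side0.png

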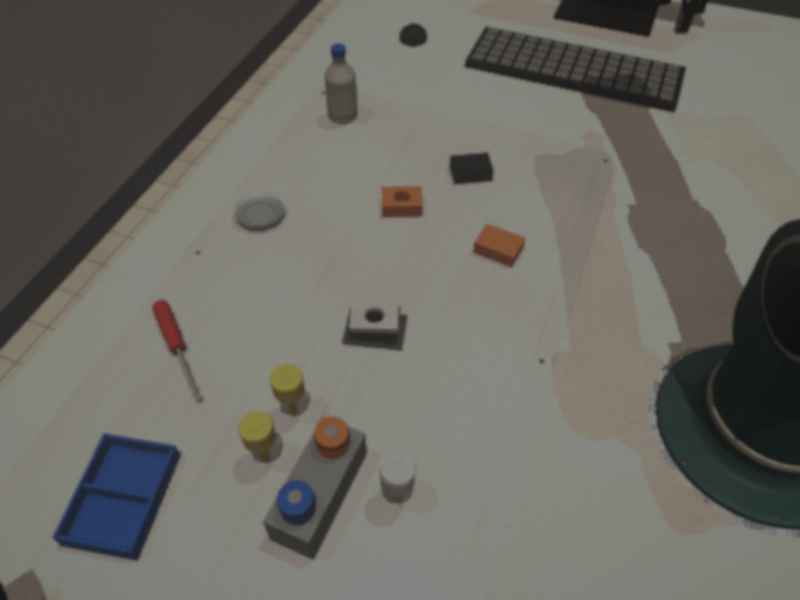

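The scene picture (800x600) shows:
- Orange block with a hole at (261,347).
- Orange block without a hole at (301,277), and a black block at (201,312). Neither is wanted.
- Riser with the aluminium spacer at (417,325).
- Rack with the orange pin at (547,288) and the blue pin at (601,290).
- Look-alikes to leave alone: white at (547,257), yellow at (522,325) and (570,328).

The holed block at (261,347) and the orange-headed pin at (547,288) fit the description. The side view agrees, with the block at (402,200) and the pin at (332,437). I'll confirm both in one crop and measure.

```bash
cat > m.py <<'E'
from h import *
def load(n):
    d=dict(np.load(f"{n}0.npz"));return d
def rect(pts):
    (c,s,a)=cv2.minAreaRect((pts[:,:2]*1000).astype(np.float32)); 
    if s[0]<s[1]: s=s[::-1];a+=90
    return np.round(c,1),np.round(s,1),round((a+90)%180-90,1)
E
python3 - <<'E'
from m import *
ims=[]
for n in("scene","side"):
    f=load(n);P=cloud(f);hsv=cv2.cvtColor(f["image"],cv2.COLOR_RGB2HSV)
    org=(hsv[...,0]>3)&(hsv[...,0]<18)&(hsv[...,1]>150)
    def near(x,y,r,z0,z1,m=True):
        return P[(np.hypot(P[...,0]-x,P[...,1]-y)<r)&(P[...,2]>z0)&(P[...,2]<z1)&m]
    print(n)
    for nm,x,y,r,z0,z1,m in [("top",.606,-.235,.06,.021,.032,org),("mid",.55,.04,.06,.036,.046,True),("riserfoot",.55,.04,.08,.003,.03,True),
        ("pin",.52,.265,.035,.085,.1,org),("rack",.52,.3,.12,.055,.066,True),
        ("white",.435,.263,.04,.08,.11,True),("yel",.6,.285,.03,.08,.11,True),("yel2",.59,.22,.03,.08,.11,True),("blk/other",.5,-.18,.06,.02,.032,org)]:
        q=near(x,y,r,z0,z1,m)
        if len(q)>8: print(nm,len(q),q.mean(0).round(4),rect(q),np.percentile(q[:,2],[5,50,95]).round(4))
    im=f["image"][...,::-1]
    for (c,r) in ([(182,243),(383,201)] if n=="scene" else [(281,140),(232,306)]):
        ims.append(cv2.resize(im[r-35:r+35,c-45:c+45],(400,300),interpolation=cv2.INTER_CUBIC))
cv2.imwrite("pics/crop0.png",np.vstack([np.hstack(ims[:2]),np.hstack(ims[2:])]))
E
```

```text
scene
top 394 [ 0.6104 -0.2231  0.0272] (array([ 607.9, -223.9]), array([72.1, 48.4]), 23.0) [0.0233 0.0275 0.03  ]
mid 399 [0.5486 0.0411 0.0415] (array([546. ,  40.3]), array([74. , 50.8]), 18.8) [0.0382 0.0418 0.0439]
riserfoot 917 [0.5648 0.041  0.0076] (array([550.1,  40.4]), array([157.3, 155.1]), -46.9) [0.0031 0.0044 0.0262]
pin 163 [0.515  0.2584 0.0944] (array([511.8, 258.7]), array([42. , 35.4]), 31.0) [0.0877 0.0954 0.0975]
rack 843 [0.5216 0.2999 0.0617] (array([524.9, 303.9]), array([193.6, 152.5]), -6.3) [0.0572 0.0619 0.0648]
white 183 [0.4228 0.2715 0.0905] (array([420.4, 272.7]), array([41.3, 40.4]), -38.1) [0.0821 0.0917 0.0942]
yel 258 [0.6031 0.284  0.0903] (array([600.1, 284.6]), array([42., 41.]), 23.2) [0.0823 0.0912 0.0939]
yel2 206 [0.5992 0.2114 0.0909] (array([598.3, 209.9]), array([40.1, 38.9]), -0.1) [0.0829 0.0917 0.0938]
blk/other 100 [ 0.4512 -0.1849  0.0265] (array([ 450.7, -187.5]), array([48.6, 19. ]), -89.8) [0.0218 0.0273 0.0303]
side
top 187 [ 0.6031 -0.2236  0.0245] (array([ 604.2, -224.1]), array([59.4, 45.8]), 22.4) [0.0221 0.0243 0.0274]
mid
[... 162 characters left out ...]
 array([132.9, 132. ]), -43.7) [0.0032 0.0116 0.0274]
pin 234 [0.5062 0.2618 0.093 ] (array([506.2, 260.2]), array([36.2, 36. ]), 2.6) [0.0907 0.0931 0.095 ]
rack 1923 [0.5084 0.309  0.0594] (array([529. , 281.2]), array([198.2, 162.6]), -40.5) [0.0568 0.0592 0.0632]
white 505 [0.4171 0.2733 0.0886] (array([418. , 272.7]), array([42.8, 40.1]), 63.6) [0.084  0.0889 0.0911]
yel 458 [0.597  0.2862 0.0884] (array([598.7, 284.3]), array([41.9, 41.7]), 73.5) [0.0836 0.0889 0.091 ]
yel2 376 [0.594  0.2114 0.0882] (array([594.2, 210.4]), array([40.1, 38. ]), 27.0) [0.0832 0.0887 0.0908]
blk/other 45 [ 0.4454 -0.1819  0.0246] (array([ 445.3, -184. ]), array([37.7, 10.7]), 86.2) [0.0225 0.0245 0.0266]
```

View pics/crop0.png

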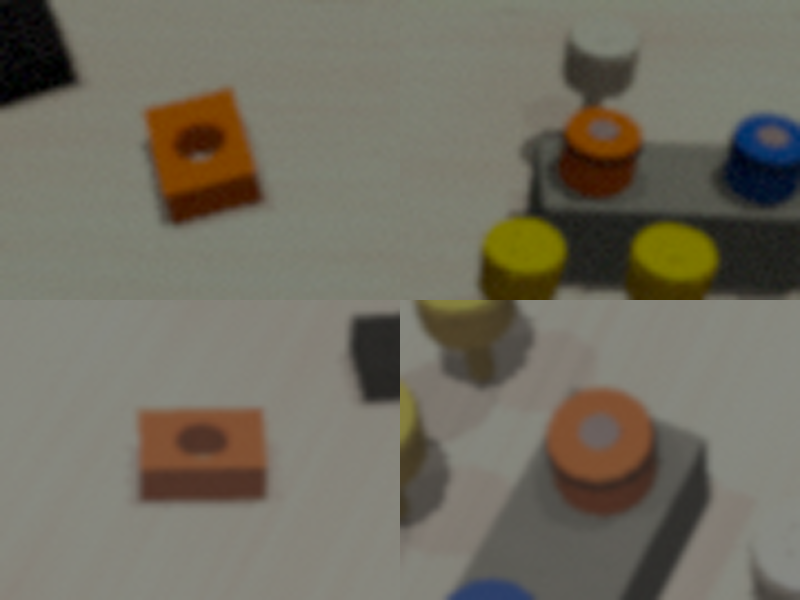

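The crop confirms it: the orange block with the through-hole, and the orange-headed pin in the rack's near-left hole. The block is at about (0.606, -0.224) with yaw 22.7°. I'll move above it.

```bash
python3 -m handwheel '[[0,[3,-1.1,0],[0,0,0]],[0,[3,-1.1,0],[0,0,0]],[0,[3,-1.1,0],[0,0,0]],[0,[3,-1.1,0],[0,0,0]],[0,[3,-1.1,0],[0,0,0]],[0,[3,-1.1,0],[0,0,0]],[0,[3,-1.1,0],[0,0,0]],[0,[3,-1.1,0],[0,0,0]],[0,[3,-1.1,0],[0,0,0]],[0,[3,-1.1,0],[0,0,0]]]' 40
python3 -m handwheel '[[0,[3,-1.1,0],[0,0,0]],[0,[3,-1.1,0],[0,0,0]],[0,[3,-1.1,0],[0,0,0]],[0,[3,-1.1,0],[0,0,0]],[0,[3,-1.1,0],[0,0,0]],[0,[0,0,0],[0,0,2.4]],[0,[0,0,0],[0,0,0]],[0,[0,0,0],[0,0,0]],[0,[0,0,0],[0,0,0]],[0,[0,0,0],[0,0,0]]]'
cat >> m.py <<'E'
def pose():
    s=env.get_state();M=R.from_rotvec(s["orientation"]).as_matrix();return s,M,np.array(s["tcp_pos"])
def go(x,y,z,yaw):
    "shift (cm) in tool axes, turn (deg) about tool axes, to tool-down pose with tool x at yaw"
    s,M,p=pose(); c,q=np.cos(np.radians(yaw)),np.sin(np.radians(yaw))
    G=np.array([[c,q,0],[q,-c,0],[0,0,-1.]])
    print("t",round(s["time"],2),"tcp",p.round(4),"yaw",np.degrees(np.arctan2(M[1,0],M[0,0])).round(2),"tilt z",M[:,2].round(3),
     "\n go shift cm",(M.T@(np.array([x,y,z])-p)*100).round(2),"turn",np.degrees(R.from_matrix(M.T@G).as_rotvec()).round(2))
E
python3 - <<'E'
from m import *
go(.606,-.224,.1,22.7)
f=grab("wrist");P=cloud(f);print(f["T_tool_cam"].round(3).tolist())
cv2.imwrite("pics/w1.png",f["image"][...,::-1])
hsv=cv2.cvtColor(f["image"],cv2.COLOR_RGB2HSV)
m=(hsv[...,0]>3)&(hsv[...,0]<18)&(hsv[...,1]>130)&(np.hypot(P[...,0]-.606,P[...,1]+.224)<.07)
q=P[m];print(len(q),np.percentile(q[:,2],[5,50,95]))
q=q[np.abs(q[:,2]-np.median(q[:,2]))<.008];print(rect(q),q.mean(0))
E
```

```text
time: 1.5
tcp_pos: [0.4908, -0.3383, 0.198]
orientation: [3.067, 0.682, 0.0]
contact_force: [-0.2, -0.3, -0.4]
gripper_width: 1.004
grasp_force: 0.0
time: 2.5
tcp_pos: [0.6022, -0.2265, 0.198]
orientation: [3.08, 0.617, -0.0]
contact_force: [0.8, 0.5, 0.3]
gripper_width: 0.997
grasp_force: 0.0
t 2.5 tcp [ 0.6022 -0.2265  0.198 ] yaw 22.66 tilt z [-0. -0. -1.] 
 go shift cm [ 0.45 -0.08  9.8 ] turn [ 0.01  0.01 -0.04]
[[-0.001, 0.965, 0.263, 0.066], [1.0, 0.001, 0.0, -0.001], [-0.0, 0.263, -0.965, -0.176], [0.0, 0.0, 0.0, 1.0]]
2279 [0.02414641 0.02568364 0.0270693 ]
(array([ 606.3, -225.1]), array([69.6, 48.9]), 22.7) [ 0.60753583 -0.22469824  0.02558141]
```

View pics/w1.png

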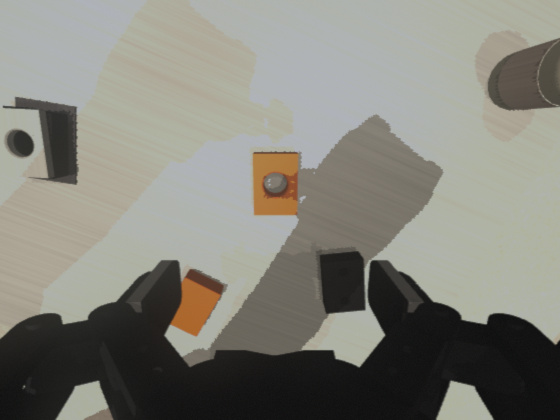

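The wrist view shows the holed block at (276,184), and the measured size of 69.6 x 48.9 mm matches. It is centred at (0.6063, -0.2251) with yaw 22.7°, and there is room for the fingers on both sides. I'll descend and grip.

```bash
python3 -m handwheel '[[0,[0.04,0,2],[0,0,0]],[0,[0.04,0,2],[0,0,0]],[0,[0.04,0,2],[0,0,0]],[0,[0.04,0,2],[0,0,0]],[0,[0.04,0,2],[0,0,0]],[0,[0.04,0,2],[0,0,0]],[0,[0.04,0,2],[0,0,0]],[0,[0.04,0,2],[0,0,0]],[0,[0.04,0.03,1.5],[0,0,0]],[0,[0.04,0,1],[0,0,0]]]'
python3 -m handwheel '[[0,[0,0,0.5],[0,0,0]],[0,[0,0,0.3],[0,0,0]],[0,[0,0,0],[0,0,0]],[255,[0,0,0],[0,0,0]],[255,[0,0,0],[0,0,0]],[255,[0,0,0],[0,0,0]],[255,[0,0,0],[0,0,0]],[255,[0,0,0],[0,0,0]],[255,[0,0,0],[0,0,0]],[255,[0,0,0],[0,0,0]]]' 40
```

```text
time: 3.55
tcp_pos: [0.606, -0.2247, 0.0118]
orientation: [-3.08, -0.617, 0.001]
contact_force: [0.2, 1.0, 0.7]
gripper_width: 1.001
grasp_force: 0.0
time: 4.55
tcp_pos: [0.6063, -0.2245, 0.0048]
orientation: [-3.08, -0.618, 0.0]
contact_force: [-0.1, -0.7, 0.0]
gripper_width: -0.002
grasp_force: 0.0
```

The fingers shut with nothing between them, so I'll look.

```bash
python3 - <<'E'
from m import *
f=grab("wrist");a=f["image"][...,::-1]
g=grab("side");P=cloud(g);b=g["image"][...,::-1]
cv2.imwrite("pics/a2.png",np.hstack([cv2.resize(a,(400,300)),cv2.resize(b[90:210,200:360],(400,300),interpolation=cv2.INTER_CUBIC)]))
E
```

```text
(no output)
```

View pics/a2.png

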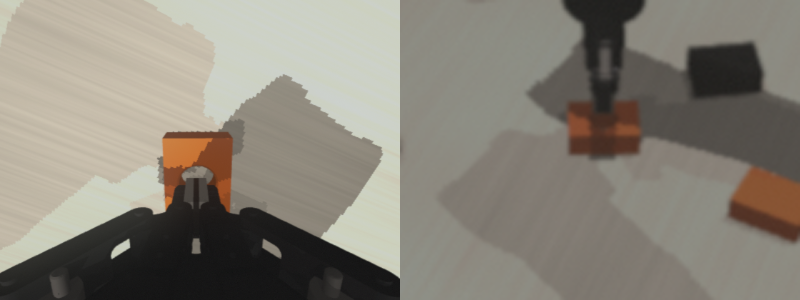

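The picture shows the fingers shut over the block's hole at (197,178), so the pads passed over the block. I'll lift straight up still shut, so the hole isn't caught, and measure again.

```bash
python3 -m handwheel '[[255,[0,0,-0.5],[0,0,0]],[255,[0,0,-1],[0,0,0]],[255,[0,0,-1.5],[0,0,0]],[255,[0,0,-2],[0,0,0]],[255,[0,0,-2],[0,0,0]],[255,[0,0,-2],[0,0,0]],[255,[0,0,-2],[0,0,0]],[0,[0,0,-1],[0,0,0]],[0,[0,0,0],[0,0,0]],[0,[0,0,0],[0,0,0]]]'
cat > top.py <<'E'
from m import *
def meas(x,y,show=None):
    f=grab("wrist");P=cloud(f);hsv=cv2.cvtColor(f["image"],cv2.COLOR_RGB2HSV)
    m=(hsv[...,0]>3)&(hsv[...,0]<18)&(hsv[...,1]>130)&(np.hypot(P[...,0]-x,P[...,1]-y)<.07)
    q=P[m];print("n",len(q),"z",np.percentile(q[:,2],[5,50,95]).round(4))
    q=q[np.abs(q[:,2]-np.median(q[:,2]))<.008];print(rect(q),q.mean(0).round(4))
    if show: cv2.imwrite(show,f["image"][...,::-1])
    return f,P
E
python3 - <<'E'
from top import *
go(.6063,-.2251,0,22.7)
meas(.606,-.225,"pics/w3.png")
E
```

```text
time: 5.65
tcp_pos: [0.6061, -0.2245, 0.1246]
orientation: [-3.08, -0.618, 0.0]
contact_force: [1.0, 0.2, -0.4]
gripper_width: 0.506
grasp_force: 0.0
t 5.65 tcp [ 0.6061 -0.2245  0.1246] yaw 22.68 tilt z [-0.  0. -1.] 
 go shift cm [-0.    0.06 12.46] turn [-0.01  0.01 -0.02]
n 3596 z [0.0217 0.0257 0.0269]
(array([ 606.1, -225.2]), array([70.1, 49.3]), 22.7) [ 0.6077 -0.2246  0.0256]
```

View pics/w3.png

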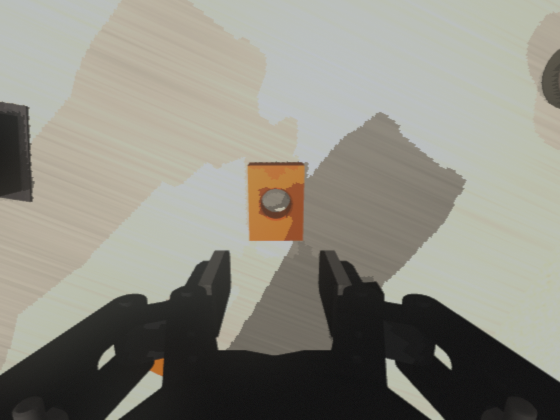

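The block hasn't moved at all. I'll close the fingers in the air here and use depth to check where the tips really are relative to the TCP.

```bash
cat > fing.py <<'E'
from m import *
s,M,p=pose();f=grab("wrist");P=cloud(f)
T=(P-p)@M
dep=T[...,2]; ok=np.isfinite(dep)&(dep<0.06)&(dep>-.12)
print("t",s["time"],"w",s["gripper_width"],"n",ok.sum())
for r in range(230,330,10):
    c=np.where(ok[r])[0]
    if len(c): print(r,c.min(),c.max(),[ (int(k),(T[r,k]*1000).round(0).tolist()) for k in c[::max(1,len(c)//8)]])
E
python3 fing.py
python3 -m handwheel '[[255,[0,0,0],[0,0,0]],[255,[0,0,0],[0,0,0]],[255,[0,0,0],[0,0,0]],[255,[0,0,0],[0,0,0]],[255,[0,0,0],[0,0,0]],[255,[0,0,0],[0,0,0]],[255,[0,0,0],[0,0,0]],[255,[0,0,0],[0,0,0]],[255,[0,0,0],[0,0,0]],[255,[0,0,0],[0,0,0]]]'
python3 fing.py
```

```text
t 5.7 w 0.5921513578941311 n 39311
260 201 348 [(201, [11.0, -32.0, -51.0]), (206, [11.0, -30.0, -50.0]), (211, [11.0, -28.0, -51.0]), (216, [11.0, -26.0, -51.0]), (221, [6.0, -26.0, -39.0]), (332, [10.0, 25.0, -48.0]), (337, [11.0, 27.0, -50.0]), (342, [11.0, 29.0, -50.0]), (347, [11.0, 31.0, -50.0])]
270 185 364 [(185, [7.0, -39.0, -52.0]), (194, [7.0, -35.0, -53.0]), (203, [11.0, -29.0, -60.0]), (212, [11.0, -26.0, -59.0]), (221, [1.0, -26.0, -40.0]), (334, [8.0, 25.0, -54.0]), (343, [11.0, 27.0, -60.0]), (352, [11.0, 31.0, -60.0]), (361, [7.0, 37.0, -52.0])]
280 179 370 [(179, [7.0, -39.0, -61.0]), (190, [11.0, -32.0, -69.0]), (201, [11.0, -28.0, -69.0]), (212, [7.0, -26.0, -61.0]), (327, [-5.0, 25.0, -38.0]), (338, [8.0, 25.0, -62.0]), (349, [11.0, 27.0, -70.0]), (360, [7.0, 34.0, -62.0])]
290 165 384 [(165, [12.0, -38.0, -79.0]), (179, [14.0, -33.0, -81.0]), (193, [12.0, -29.0, -78.0]), (208, [7.0, -26.0, -69.0]), (222, [-9.0, -26.0, -41.0]), (340, [5.0, 25.0, -66.0]), (354, [9.0, 29.0, -73.0]), (368, [14.0, 31.0, -82.0]), (382, [12.0, 37.0, -78.0])]
300 103 446 [(103, [12.0, -
[... 2395 characters left out ...]
, (248, [11.0, -9.0, -83.0]), (274, [4.0, -1.0, -71.0]), (300, [12.0, 8.0, -85.0]), (326, [7.0, 18.0, -76.0]), (352, [13.0, 25.0, -86.0]), (378, [12.0, 34.0, -84.0])]
310 149 400 [(149, [12.0, -39.0, -91.0]), (180, [12.0, -30.0, -91.0]), (211, [9.0, -21.0, -86.0]), (242, [12.0, -11.0, -91.0]), (273, [-1.0, -1.0, -71.0]), (304, [13.0, 8.0, -91.0]), (335, [8.0, 20.0, -84.0]), (366, [12.0, 28.0, -91.0]), (397, [12.0, 37.0, -90.0])]
320 128 421 [(128, [12.0, -43.0, -96.0]), (164, [12.0, -33.0, -95.0]), (200, [8.0, -24.0, -89.0]), (236, [17.0, -11.0, -103.0]), (272, [-4.0, -1.0, -72.0]), (308, [17.0, 8.0, -103.0]), (344, [7.0, 22.0, -88.0]), (380, [12.0, 30.0, -96.0]), (416, [12.0, 41.0, -95.0])]
```

```bash
python3 - <<'E'
from m import *
s,M,p=pose();f=grab("wrist");T=(cloud(f)-p)@M
for r in range(228,252,3): print(r,(T[r,274]*1000).round(1),(T[r,268]*1000).round(1))
for n in("side","scene"):
    P=cloud(grab(n)); q=P[(np.hypot(P[...,0]-p[0],P[...,1]-p[1])<.03)&(P[...,2]>.05)]
    print(n,p.round(4),len(q),np.sort(q[:,2])[:12].round(4),q[q[:,2]<np.sort(q[:,2])[0]+.01].mean(0).round(4))
E
```

```text
228 [-23.5  -0.8  99.8] [-23.1  -6.4  98.8]
231 [-26.1  -0.8  99. ] [-26.   -6.4  98.7]
234 [-29.3  -0.8  99.8] [-29.4  -6.4 100.1]
237 [-32.1  -0.8  99.3] [-32.2  -6.4  99.5]
240 [-35.1  -0.8  99.5] [-35.2  -6.4  99.5]
243 [-47.5  -0.9 124.2] [-47.9  -7.  125.2]
246 [-50.9  -0.9 124.5] [-50.8  -7.  124.4]
249 [ 10.7  -0.7 -37.1] [ 11.2  -3.5 -38.3]
side [ 0.6064 -0.2245  0.1249] 308 [0.1549 0.1558 0.1568 0.1586 0.1601 0.1608 0.1623 0.1627 0.163  0.1631
 0.1631 0.1638] [ 0.6028 -0.2171  0.1614]
scene [ 0.6064 -0.2245  0.1249] 1876 [0.1623 0.1624 0.1632 0.1634 0.1634 0.164  0.1642 0.1651 0.1655 0.1656
 0.166  0.1662] [ 0.6143 -0.2192  0.168 ]
```

By wrist depth, side view and scene view, the true fingertips sit about 36 mm short of the reported TCP. That explains the miss: the tips were at z≈0.041, above the block. From here I subtract 36 mm from every tip height, so the grasp TCP is z≈-0.032.

```bash
python3 -m handwheel '[[0,[0,0.06,1],[0,0,0]],[0,[0,0,1.5],[0,0,0]],[0,[0,0,2],[0,0,0]],[0,[0,0,2],[0,0,0]],[0,[0,0,1.5],[0,0,0]],[0,[0,0,1],[0,0,0]],[0,[0,0,1],[0,0,0]],[0,[0,0,1],[0,0,0]],[0,[0,0,1],[0,0,0]],[0,[0,0,1],[0,0,0]]]'
python3 -m handwheel '[[0,[0,0,1],[0,0,0]],[0,[0,0,0.7],[0,0,0]],[0,[0,0,0.6],[0,0,0]],[0,[0,0,0.4],[0,0,0]],[255,[0,0,0],[0,0,0]],[255,[0,0,0],[0,0,0]],[255,[0,0,0],[0,0,0]],[255,[0,0,0],[0,0,0]],[255,[0,0,0],[0,0,0]],[255,[0,0,0],[0,0,0]]]' 40
```

```text
time: 7.95
tcp_pos: [0.6068, -0.2252, -0.0057]
orientation: [3.08, 0.618, 0.001]
contact_force: [-0.8, -0.3, -0.1]
gripper_width: 1.004
grasp_force: 0.0
time: 8.95
tcp_pos: [0.6069, -0.2251, -0.0316]
orientation: [3.08, 0.618, 0.001]
contact_force: [-1.1, 0.9, 6.3]
gripper_width: 0.574
grasp_force: 42.2
```

It is gripped, at about 49 mm opening and 42 N. Next I lift and move short of the riser for a close look at it past the held block.

```bash
python3 -m handwheel '[[255,[0,0,-0.5],[0,0,0]],[255,[0,0,-1],[0,0,0]],[255,[0,0,-2],[0,0,0]],[255,[0,0,-2.5],[0,0,0]],[255,[0,0,-2.5],[0,0,0]],[255,[0,0,-2],[0,0,0]],[255,[0,0,-1.5],[0,0,0]],[255,[0,0,-1],[0,0,0]],[255,[0,-1,0],[0,0,0]],[255,[0,-1.5,0],[0,0,0]]]'
python3 -m handwheel '[[255,[-0.4,-2.5,0],[0,0,0]],[255,[-0.4,-3,0],[0,0,0]],[255,[-0.4,-3,0],[0,0,0]],[255,[-0.4,-3,0],[0,0,0]],[255,[-0.4,-3,0],[0,0,0]],[255,[-0.4,-3,0],[0,0,0]],[255,[-0.4,-3,0],[0,0,0]],[255,[-0.4,-2.5,0],[0,0,0]],[255,[-0.2,-1,0],[0,0,0]],[255,[0,0,0],[0,0,0]]]'
cat > ris.py <<'E'
from m import *
f=grab("wrist");P=cloud(f);cv2.imwrite("pics/w4.png",f["image"][...,::-1]);s,M,p=pose()
np.savez("w4.npz",image=f["image"],z_map=f["z_map"],K=f["K"],W=f["W"])
d=np.hypot(P[...,0]-.546,P[...,1]-.04)
for nm,z0,z1,r in(("mid",.035,.046,.055),("riser",.006,.034,.055),("foot",.0015,.006,.09)):
    q=P[(d<r)&(P[...,2]>z0)&(P[...,2]<z1)]
    if len(q)>5: print(nm,len(q),rect(q),q.mean(0).round(4))
q=P[(d<.055)&(P[...,2]>.035)&(P[...,2]<.046)][:,:2]*1000
# plate-only mask, hole = inner contour
m=((d<.06)&(P[...,2]>.035)&(P[...,2]<.046)).astype(np.uint8)
cs,h=cv2.findContours(m,cv2.RETR_CCOMP,cv2.CHAIN_APPROX_NONE)
for c,hh in zip(cs,h[0]):
    if hh[3]>=0 and len(c)>15:
        k=c[:,0];X=P[k[:,1],k[:,0]];X=X[np.isfinite(X[:,0])]; print("hole",len(c),cv2.fitEllipse((X[:,:2]*1000).astype(np.float32)),X[:,2].mean())
# held block bottom
T=(P-p)@M;hsv=cv2.cvtColor(f["image"],cv2.COLOR_RGB2HSV)
o=(hsv[...,0]>3)&(hsv[...,0]<18)&(hsv[...,1]>130)&(T[...,2]<.03)
t=T[o]*1000;print("held",len(t),np.percentile(t,[2,50,98],axis=0).round(1).tolist())
go(.546,.04,.1,19.5)
E
python3 ris.py
```

```text
time: 9.95
tcp_pos: [0.5961, -0.2015, 0.097]
orientation: [-3.08, -0.616, 0.001]
contact_force: [-0.7, 0.4, -1.9]
gripper_width: 0.579
grasp_force: 41.8
time: 10.95
tcp_pos: [0.4718, 0.0077, 0.0974]
orientation: [-3.079, -0.622, 0.002]
contact_force: [0.7, -1.5, -2.2]
gripper_width: 0.579
grasp_force: 41.8
mid 6136 (array([545.9,  39.3]), array([70.3, 50.2]), 19.9) [0.5475 0.0399 0.0397]
riser 527 (array([546.8,  37.2]), array([70.2, 49.7]), 13.1) [0.5568 0.034  0.0267]
foot 4441 (array([547.8,  41.1]), array([178. , 153.5]), -66.7) [0.5502 0.0381 0.0025]
hole 114 ((545.70703125, 39.210323333740234), (28.084815979003906, 28.103103637695312), 61.165252685546875) 0.03813531450146209
held 16797 [[-28.6, -25.8, -58.6], [8.8, -1.6, -57.0], [34.0, 22.2, -35.9]]
t 11.0 tcp [0.4726 0.0065 0.0976] yaw 22.74 tilt z [-0.001 -0.    -1.   ] 
 go shift cm [ 8.06 -0.25 -0.25] turn [-0.01  0.03  3.24]
```

View pics/w4.png

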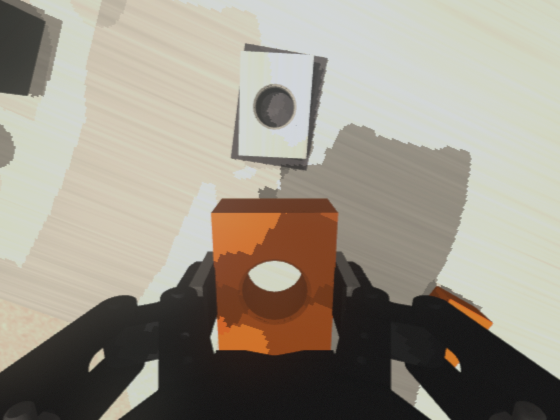

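The wrist view shows the aluminium plate with its hole at (274,106), with riser edges showing around it. The held block is square in the fingers.
- Plate: (545.8, 39.3) mm, yaw 19.9°.
- Riser: about (546.8, 37.2) mm, yaw 13°.

I'll aim the block at (546.5, 38) with yaw 15°.

```bash
python3 -m handwheel '[[255,[1,0,0],[0,0,0]],[255,[1.5,0,0],[0,0,0]],[255,[1.5,0.05,0],[0,0,0]],[255,[1.5,0,0],[0,0,0]],[255,[1.5,0,0],[0,0,0]],[255,[1.07,0,0],[0,0,0]],[255,[0,0,0],[0,0,3.87]],[255,[0,0,1],[0,0,3.87]],[255,[0,0,2],[0,0,0]],[255,[0,0,2],[0,0,0]]]'
python3 -m handwheel '[[255,[0,0,1],[0,0,0]],[255,[0,0,0.7],[0,0,0]],[255,[0,0,0],[0,0,0]],[255,[0,0,0],[0,0,0]],[255,[0,0,0],[0,0,0]],[255,[0,0,0],[0,0,0]],[255,[0,0,0],[0,0,0]],[255,[0,0,0],[0,0,0]],[255,[0,0,0],[0,0,0]],[255,[0,0,0],[0,0,0]]]'
python3 -c "
from m import *
go(.5472,.0372,.009,15)"
```

```text
time: 12.0
tcp_pos: [0.5485, 0.0365, 0.0472]
orientation: [3.115, 0.407, 0.001]
contact_force: [-0.3, -0.9, -2.6]
gripper_width: 0.576
grasp_force: 41.8
time: 13.0
tcp_pos: [0.5477, 0.0369, 0.0309]
orientation: [-3.115, -0.408, 0.0]
contact_force: [0.9, 0.1, -1.5]
gripper_width: 0.576
grasp_force: 41.8
t 13.0 tcp [0.5477 0.0369 0.0309] yaw 14.94 tilt z [-0.  0. -1.] 
 go shift cm [-0.04 -0.04  2.19] turn [-0.    0.   -0.06]
```

```bash
python3 -m handwheel '[[255,[0,0,0.7],[0,0,0]],[255,[0,0,0.6],[0,0,0]],[255,[0,0,0.4],[0,0,0]],[255,[0,0,0.2],[0,0,0]],[255,[0,0,0.1],[0,0,0]],[255,[0,0,0.1],[0,0,0]],[255,[0,0,0.05],[0,0,0]],[255,[0,0,0],[0,0,0]],[255,[0,0,0],[0,0,0]],[255,[0,0,0],[0,0,0]]]'
python3 -m handwheel '[[0,[0,0,0],[0,0,0]],[0,[0,0,0],[0,0,0]],[0,[0,0,0],[0,0,0]],[0,[0,0,0],[0,0,0]],[0,[0,0,0],[0,0,0]],[0,[0,0,0],[0,0,0]],[0,[0,0,-1],[0,0,0]],[0,[0,0,-2],[0,0,0]],[0,[0,0,-3],[0,0,0]],[0,[0,0,-4],[0,0,0]]]'
python3 -m handwheel '[[0,[-1,0,-4],[0,0,0]],[0,[-1,0,-3],[0,0,0]],[0,[-1,0,-2],[0,0,0]],[0,[-1,0,0],[0,0,0]],[0,[-1,0,0],[0,0,0]],[0,[-1,0,0],[0,0,0]],[0,[-1,0,0],[0,0,0]],[0,[0,0,0],[0,0,0]],[0,[0,0,0],[0,0,0]],[0,[0,0,0],[0,0,0]]]'
python3 - <<'E'
from m import *
f=grab("wrist");P=cloud(f);cv2.imwrite("pics/w5.png",f["image"][...,::-1])
d=np.hypot(P[...,0]-.546,P[...,1]-.04)
for nm,z0,z1 in(("top",.062,.072),("mid",.034,.046),("riser",.008,.03)):
    m=(d<.055)&(P[...,2]>z0)&(P[...,2]<z1);q=P[m]
    if len(q)>5: print(nm,len(q),rect(q),np.percentile(q[:,2],[5,95]).round(4))
    if nm!="top":continue
    cs,h=cv2.findContours(m.astype(np.uint8),cv2.RETR_CCOMP,cv2.CHAIN_APPROX_NONE)
    for c,hh in zip(cs,h[0]):
        if hh[3]>=0 and len(c)>25:
            k=c[:,0];X=P[k[:,1],k[:,0]];print("hole",cv2.fitEllipse((X[:,:2]*1000).astype(np.float32)))
go(.508,.26,.2,15)
E
```

```text
time: 14.0
tcp_pos: [0.5477, 0.037, 0.0095]
orientation: [-3.115, -0.409, -0.0]
contact_force: [-0.3, 0.3, -0.9]
gripper_width: 0.575
grasp_force: 41.8
time: 15.0
tcp_pos: [0.5468, 0.0369, 0.1101]
orientation: [-3.115, -0.409, 0.003]
contact_force: [0.8, -0.2, 0.7]
gripper_width: 1.002
grasp_force: 0.0
time: 16.0
tcp_pos: [0.4803, 0.019, 0.1992]
orientation: [-3.115, -0.409, 0.0]
contact_force: [-0.4, 1.1, -0.3]
gripper_width: 1.0
grasp_force: 0.0
top 3327 (array([547.2,  37. ]), array([69.8, 50.1]), 15.0) [0.0644 0.067 ]
hole ((546.8681640625, 37.0027961730957), (28.358840942382812, 28.652019500732422), 83.78780364990234)
mid 154 (array([550.5,  50.4]), array([55.5, 27.8]), 75.4) [0.0378 0.0432]
riser 43 (array([544.5,  40.7]), array([27.9, 19.6]), 36.1) [0.0099 0.0292]
t 16.05 tcp [0.4803 0.0191 0.1993] yaw 14.96 tilt z [-0.  0. -1.] 
 go shift cm [  8.89 -22.56  -0.07] turn [-0.01  0.01 -0.04]
```

View pics/w5.png

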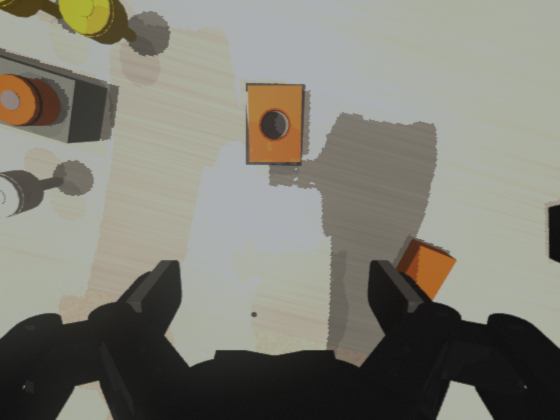

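The wrist view shows the orange spacer at (274,123), square on the stack: centre (547.2, 37.0) mm, yaw 15°, top at 0.066. The orange pin is at (20,100), yellow look-alikes at the top left and the white one at (10,195). Now to the pin.

```bash
python3 -m handwheel '[[0,[0.2,-1.5,0],[0,0,0]],[0,[0.2,-2.5,0],[0,0,0]],[0,[0.2,-2.5,0],[0,0,0]],[0,[0.2,-2.5,0],[0,0,0]],[0,[0.2,-2.5,0],[0,0,0]],[0,[0.2,-2.5,0],[0,0,0]],[0,[0.2,-2.5,0],[0,0,0]],[0,[0.2,-2.5,0],[0,0,0]],[0,[0.2,-2.5,0],[0,0,0]],[0,[0,-1,0],[0,0,0]]]'
cat > pin.py <<'E'
from m import *
import sys
f=grab("wrist");P=cloud(f);cv2.imwrite(sys.argv[1],f["image"][...,::-1])
hsv=cv2.cvtColor(f["image"],cv2.COLOR_RGB2HSV);H,S=hsv[...,0],hsv[...,1]
def fit(nm,m,x,y,r):
    q=P[m&(np.hypot(P[...,0]-x,P[...,1]-y)<r)&(P[...,2]>.088)&(P[...,2]<.105)]
    if len(q)>30: c,rad=cv2.minEnclosingCircle((q[:,:2]*1000).astype(np.float32));print(nm,len(q),np.round(c,1),round(rad,1),rect(q)[:2],np.percentile(q[:,2],[5,50,95]).round(4))
fit("orange",H>-1,.509,.26,.032)
fit("orangecol",(H>3)&(H<18)&(S>100),.509,.26,.04)
fit("white",H>-1,.419,.272,.032);fit("yel1",H>-1,.599,.285,.032);fit("yel2",H>-1,.596,.21,.032)
fit("blue",(H>100)&(H<130)&(S>120),.51,.34,.06)
go(.508,.26,.1,15)
for d in finder.spot_in("pin",f)[:4]: c,r=map(int,d["at"]);print(d["at"],d["p"],P[r,c].round(4))
E
python3 pin.py pics/w6.png
```

```text
time: 17.05
tcp_pos: [0.4389, 0.2432, 0.1993]
orientation: [-3.114, -0.412, 0.0]
contact_force: [-0.0, -0.2, -0.0]
gripper_width: 1.002
grasp_force: 0.0
orange 1919 [508.3 259.1] 21.4 (array([508.3, 259.1]), array([42.2, 42.1])) [0.0918 0.0938 0.0951]
orangecol 1501 [508.2 259.4] 21.0 (array([508.2, 259.5]), array([41.5, 41. ])) [0.0923 0.0937 0.095 ]
white 1411 [417.9 271.3] 20.8 (array([418. , 271.5]), array([40.5, 40.3])) [0.0886 0.0898 0.091 ]
yel1 1164 [595.8 283.8] 20.3 (array([588.5, 281.8]), array([40.2, 21. ])) [0.0885 0.0898 0.0912]
yel2 2183 [595.8 208.5] 20.9 (array([595.7, 208.4]), array([40.8, 40.6])) [0.0886 0.0898 0.0912]
blue 1513 [511.4 348.9] 20.3 (array([511.4, 348.6]), array([39.9, 39.2])) [0.0926 0.0938 0.095 ]
t 17.1 tcp [0.4386 0.2436 0.1993] yaw 15.12 tilt z [-0.001  0.001 -1.   ] 
 go shift cm [7.13 0.23 9.92] turn [-0.06  0.02  0.12]
[363.0, 30.9] 0.78 [0.5951 0.2113 0.0913]
[276.6, 12.3] 0.72 [0.5898 0.283  0.0893]
[276.3, 118.0] 0.69 [0.5107 0.2617 0.0945]
[242.5, 210.9] 0.58 [0.4224 0.271  0.0906]
```

View pics/w6.png

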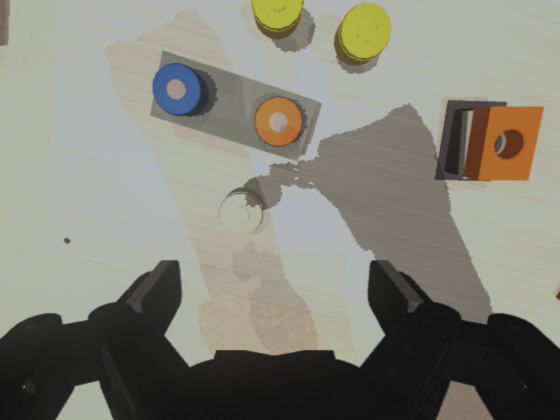

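The wrist view shows the orange pin at (278,122), the blue pin at (178,90), the white one at (240,211) and the yellow ones at (278,10) and (365,32). The one I want is at (508.3, 259.2) mm, in the rack, orange-headed, and all neighbouring heads are about 90 mm away. I'll pre-close to about 60 mm and descend.

```bash
python3 -m handwheel '[[76,[1,0.04,0],[0,0,0]],[76,[1.3,0.04,0],[0,0,0]],[76,[1.3,0.1,0],[0,0,0]],[76,[1.3,0.1,0],[0,0,0]],[76,[1.3,0.1,0],[0,0,0]],[76,[0.94,0,0],[0,0,0]],[76,[0,0,1],[0,0,0]],[76,[0,0,2],[0,0,0]],[76,[0,0,2],[0,0,0]],[76,[0,0,1],[0,0,0]]]'
python3 -m handwheel '[[76,[0,0,0.5],[0,0,0]],[76,[0,0,0],[0,0,0]],[76,[0,0,0],[0,0,0]],[76,[0,0,0],[0,0,0]],[76,[0,0,0],[0,0,0]],[76,[0,0,0],[0,0,0]],[76,[0,0,0],[0,0,0]],[76,[0,0,0],[0,0,0]],[76,[0,0,0],[0,0,0]],[76,[0,0,0],[0,0,0]]]'
python3 - <<'E'
from m import *
go(.5085,.2585,.0285,15)
s,M,p=pose();f=grab("wrist");T=(cloud(f)-p)@M*1000
# finger tips nearest rows; head top centre in tool frame
hsv=cv2.cvtColor(f["image"],cv2.COLOR_RGB2HSV);o=(hsv[...,0]>3)&(hsv[...,0]<18)&(hsv[...,1]>100)
q=T[o&(abs(T[...,2]-(p[2]-.094)*1000)<4)];print(len(q),q.min(0).round(1) if len(q) else 0,q.max(0).round(1) if len(q) else 0)
k=(T[...,2]<-25)&(T[...,2]>-75)&(abs(T[...,0])<12)&(abs(T[...,1])<45);t=T[k]
for sgn in(-1,1):
    u=t[np.sign(t[:,1])==sgn]; print(len(u),"inner y",np.percentile(abs(u[:,1]),2).round(1),"tip z",np.percentile(u[:,2],99).round(1))
E
```

```text
time: 18.15
tcp_pos: [0.5082, 0.2552, 0.1373]
orientation: [3.114, 0.409, -0.004]
contact_force: [1.7, -0.5, -0.2]
gripper_width: 0.701
grasp_force: 0.0
time: 19.15
tcp_pos: [0.5094, 0.2557, 0.1344]
orientation: [-3.115, -0.409, 0.0]
contact_force: [0.5, 0.1, 0.4]
gripper_width: 0.701
grasp_force: 0.0
t 19.15 tcp [0.5094 0.2557 0.1344] yaw 14.94 tilt z [-0.  0. -1.] 
 go shift cm [-1.000e-02 -3.000e-01  1.059e+01] turn [-0.    0.   -0.06]
2077 [-20.6 -24.2  38.6] [20.9 16.7 44.3]
1857 inner y 30.2 tip z -39.8
1872 inner y 29.3 tip z -39.6
```

```bash
python3 -m handwheel '[[76,[0,-0.33,0],[0,0,0]],[76,[0,0,1],[0,0,0]],[76,[0,0,2],[0,0,0]],[76,[0,0,2],[0,0,0]],[76,[0,0,2],[0,0,0]],[76,[0,0,1.5],[0,0,0]],[76,[0,0,1],[0,0,0]],[76,[0,0,0.7],[0,0,0]],[76,[0,0,0.3],[0,0,0]],[76,[0,0,0],[0,0,0]]]'
python3 -m handwheel '[[255,[0,0,0],[0,0,0]],[255,[0,0,0],[0,0,0]],[255,[0,0,0],[0,0,0]],[255,[0,0,0],[0,0,0]],[255,[0,0,0],[0,0,0]],[255,[0,0,0],[0,0,0]],[255,[0,0,0],[0,0,0]],[255,[0,0,0],[0,0,0]],[255,[0,0,0],[0,0,0]],[255,[0,0,0],[0,0,0]]]' 40
```

```text
time: 20.2
tcp_pos: [0.5086, 0.2589, 0.0294]
orientation: [-3.115, -0.409, -0.0]
contact_force: [-0.0, -0.1, -0.4]
gripper_width: 0.701
grasp_force: 0.0
time: 21.2
tcp_pos: [0.5089, 0.259, 0.0302]
orientation: [-3.115, -0.408, -0.002]
contact_force: [-2.0, -1.5, 6.4]
gripper_width: 0.479
grasp_force: 40.1
```

It is gripped, at about 41 mm and 40 N. I'll lift 10 cm and carry it over the stack.

```bash
python3 -m handwheel '[[255,[0,0,-0.5],[0,0,0]],[255,[0,0,-1],[0,0,0]],[255,[0,0,-1.5],[0,0,0]],[255,[0,0,-2],[0,0,0]],[255,[0,0,-2],[0,0,0]],[255,[0,0,-1.5],[0,0,0]],[255,[0,0,-1],[0,0,0]],[255,[0,0,-0.5],[0,0,0]],[255,[0,0,0],[0,0,0]],[255,[-0.04,1,0],[0,0,0]]]'
python3 -m handwheel '[[255,[-0.2,2,0],[0,0,0]],[255,[-0.25,2.7,0],[0,0,0]],[255,[-0.25,2.7,0],[0,0,0]],[255,[-0.25,2.7,0],[0,0,0]],[255,[-0.25,2.7,0],[0,0,0]],[255,[-0.25,2.7,0],[0,0,0]],[255,[-0.25,2.7,0],[0,0,0]],[255,[-0.2,2,0],[0,0,0]],[255,[-0.1,1.15,0],[0,0,0]],[255,[0,0,0],[0,0,0]]]'
python3 -m handwheel '[[255,[0,0,0],[0,0,0]],[255,[0,0,0],[0,0,0]],[255,[0,0,0],[0,0,0]],[255,[0,0,0],[0,0,0]],[255,[0,0,0],[0,0,0]],[255,[0,0,0],[0,0,0]],[255,[0,0,0],[0,0,0]],[255,[0,0,0],[0,0,0]],[255,[0,0,0],[0,0,0]],[255,[0,0,0],[0,0,0]]]'
python3 - <<'E'
from m import *
go(.5468,.0378,.06,15)
ims=[]
for n in("side","scene"):
    f=grab(n);P=cloud(f);s,M,p=pose()
    q=P[(np.hypot(P[...,0]-p[0],P[...,1]-p[1])<.022)&(P[...,2]>.07)&(P[...,2]<.155)]
    print(n,len(q))
    for z in np.arange(.1,.156,.01):
        r=q[abs(q[:,2]-z)<.005]
        if len(r)>2: print(round(z,3),len(r),r.mean(0).round(4))
    uvw=np.linalg.inv(f["W"])@np.array([.547,.037,.1,1]);u=f["K"]@np.array([uvw[0],-uvw[1],-uvw[2]]);c,r=(u[:2]/u[2]).astype(int)
    ims.append(cv2.resize(f["image"][r-45:r+45,c-30:c+30,::-1],(400,600),interpolation=cv2.INTER_CUBIC))
cv2.imwrite("pics/c7.png",np.hstack(ims))
E
```

```text
time: 22.2
tcp_pos: [0.5101, 0.2498, 0.1288]
orientation: [-3.114, -0.411, 0.001]
contact_force: [-0.3, 0.5, -0.4]
gripper_width: 0.478
grasp_force: 40.6
time: 23.2
tcp_pos: [0.5463, 0.0359, 0.1288]
orientation: [3.115, 0.405, -0.002]
contact_force: [0.2, 1.6, -0.8]
gripper_width: 0.483
grasp_force: 40.6
time: 24.2
tcp_pos: [0.5464, 0.0377, 0.1294]
orientation: [-3.115, -0.409, 0.0]
contact_force: [0.1, -0.1, -1.3]
gripper_width: 0.478
grasp_force: 40.6
t 24.2 tcp [0.5464 0.0377 0.1294] yaw 14.94 tilt z [-0.  0. -1.] 
 go shift cm [ 0.04 -0.    6.94] turn [-0.01  0.   -0.06]
side 64
0.11 17 [0.5443 0.0418 0.1112]
0.12 19 [0.5443 0.042  0.1207]
0.13 18 [0.544  0.0417 0.1299]
0.14 8 [0.5441 0.0425 0.1363]
scene 67
0.11 10 [0.5504 0.0391 0.1115]
0.12 16 [0.5505 0.0386 0.12  ]
0.13 17 [0.5507 0.0386 0.1304]
0.14 15 [0.5502 0.0388 0.1402]
0.15 6 [0.5503 0.0392 0.1469]
```

View pics/c7.png

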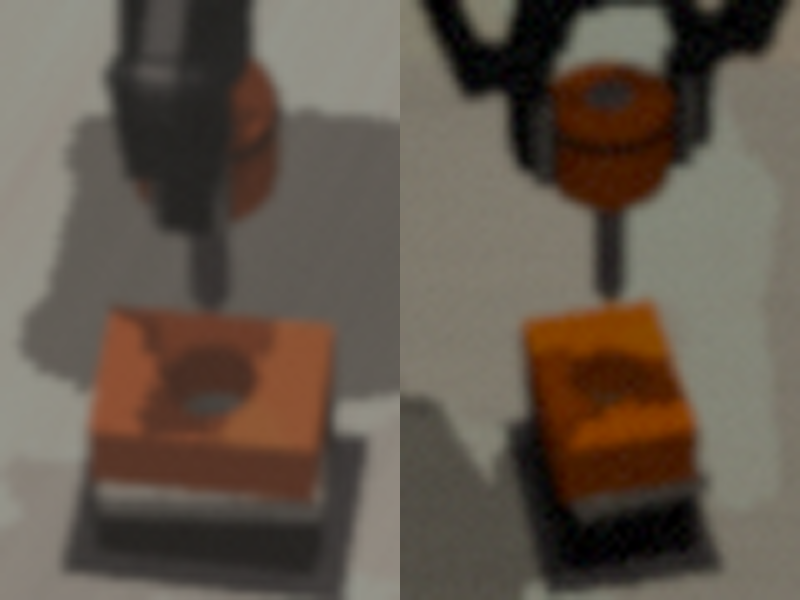

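The crops show the pin hanging vertical at (208,265) and (610,255), its axis over the spacer's hole at (212,385) and (612,380), with the stack in place. I'll lower it 9.3 cm, slowing near the end.

```bash
python3 -m handwheel '[[255,[0.03,0,1],[0,0,0]],[255,[0,0,1],[0,0,0]],[255,[0,0,1],[0,0,0]],[255,[0,0,1],[0,0,0]],[255,[0,0,1],[0,0,0]],[255,[0,0,1],[0,0,0]],[255,[0,0,1],[0,0,0]],[255,[0,0,0.5],[0,0,0]],[255,[0,0,0.5],[0,0,0]],[255,[0,0,0.3],[0,0,0]]]'
python3 -m handwheel '[[255,[0,0,0.3],[0,0,0]],[255,[0,0,0.2],[0,0,0]],[255,[0,0,0.2],[0,0,0]],[255,[0,0,0.1],[0,0,0]],[255,[0,0,0.1],[0,0,0]],[255,[0,0,0.05],[0,0,0]],[255,[0,0,0],[0,0,0]],[255,[0,0,0],[0,0,0]],[255,[0,0,0],[0,0,0]],[255,[0,0,0],[0,0,0]]]'
```

```text
time: 25.3
tcp_pos: [0.5468, 0.0378, 0.046]
orientation: [-3.115, -0.409, 0.0]
contact_force: [-0.3, 0.6, -1.0]
gripper_width: 0.479
grasp_force: 40.6
time: 26.3
tcp_pos: [0.5468, 0.0377, 0.0369]
orientation: [-3.115, -0.409, -0.0]
contact_force: [0.5, -1.0, -0.6]
gripper_width: 0.483
grasp_force: 40.6
```

```bash
python3 -m handwheel '[[255,[0,0,0.05],[0,0,0]],[60,[0,0,0],[0,0,0]],[60,[0,0,0],[0,0,0]],[30,[0,0,0],[0,0,0]],[0,[0,0,0],[0,0,0]],[0,[0,0,0],[0,0,0]],[0,[0,0,-0.5],[0,0,0]],[0,[0,0,-1.5],[0,0,0]],[0,[0,0,-3],[0,0,0]],[0,[0,0,-4],[0,0,0]]]'
python3 -m handwheel '[[0,[-1,0,-4],[0,0,0]],[0,[-1,0,-3],[0,0,0]],[0,[-1,0,-2],[0,0,0]],[0,[-1,0,0],[0,0,0]],[0,[-1,0,0],[0,0,0]],[0,[-1,0,0],[0,0,0]],[0,[-1,0,0],[0,0,0]],[0,[0,0,0],[0,0,0]],[0,[0,0,0],[0,0,0]],[0,[0,0,0],[0,0,0]]]'
python3 - <<'E'
from m import *
f=grab("wrist");P=cloud(f);d=np.hypot(P[...,0]-.547,P[...,1]-.037)
q=P[(d<.035)&(P[...,2]>.09)&(P[...,2]<.115)];print("head",len(q),rect(q),np.percentile(q[:,2],[2,50,98]).round(4))
A=np.c_[q[:,:2],np.ones(len(q))];print("tilt",np.linalg.lstsq(A,q[:,2],rcond=None)[0][:2].round(3))
q=P[(d<.055)&(P[...,2]>.06)&(P[...,2]<.072)];print("top",len(q),rect(q),np.median(q[:,2]).round(4))
E
```

```text
time: 27.3
tcp_pos: [0.5459, 0.0378, 0.1275]
orientation: [-3.114, -0.409, 0.003]
contact_force: [-0.8, 0.1, 0.7]
gripper_width: 0.998
grasp_force: 0.0
time: 28.3
tcp_pos: [0.4794, 0.0198, 0.2162]
orientation: [-3.115, -0.409, 0.0]
contact_force: [0.5, 0.9, 1.0]
gripper_width: 1.0
grasp_force: 0.0
head 1767 (array([546.4,  38. ]), array([41.4, 41.4]), 14.9) [0.095  0.0998 0.1013]
tilt [0.001 0.002]
top 1848 (array([546.9,  36.9]), array([69.9, 50.2]), 15.0) 0.0658
```

The head top is at 0.100, so the pin is seated (tip at about 10 mm), upright and 1 mm off the stack axis. Everything is released, so I'm handing in.

```bash
python3 -c "
from plant import env
print(env.close_job())"
```

```text
the job is handed in; nothing more can be done
None
```

The job is handed in, with no verdict returned: my last wrist-camera check showed the orange spacer flat on the aluminium one, in line with the riser, and the long pin seated upright through all three parts with the gripper clear, at 28.3 s of the 54 s limit.

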